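# Tip the drain plate out of the narrow cutlery bin

### The arm

A 6-joint arm with a two-finger parallel gripper is mounted at the origin on the work surface. World frame = base frame: x ahead of the robot, y to its left, z up, the work surface at z = 0. Lengths are in m, angles in rad, forces in N, time in s.
With the tool pointing down it reaches from about 0.25 to 0.8 m from the base axis. Payload 3.9 kg.
Tool frame: the origin (TCP) lies midway between the tips of the shut fingers; the grasp point (between the pads) lies 19 mm behind it; z points along the fingers, y is the line along which they close (so a half turn about z gives the same grasp; the last joint's range is limited). The gripper opens to 85 mm and grips with 20 to 120 N. Pads are 22 mm wide; open, the fingers measure 114 mm over their backs; the gripper's body (76 mm by 85 mm) begins 54 mm behind the grasp point. The pads swing forward as they close: fully open they stand 13 mm farther back than shut.
Start: joints at [-1.162, 0.26, -0.138, 1.173, 0, 1.571], TCP at [0.209, -0.482, 0.205] pointing down, gripper open.
Joint ranges: [-2.78, 2.78], [-0.83, 1.72], [-1.28, 1.37], [-1.9, 2.12], [-1.57, 1.48], [-3.14, 3.14]. Speed limits (rad/s): [2.57, 2.57, 3.14, 3.14, 3.14, 3.14].

### API

Orientations are given as a unit quaternion [w, x, y, z].
In Python, from bench import * gives the robot as it stands.
- The arm moves only by the tool apply_moves, never from a script. Its argument "commands" is a list of rows, each an object of numbers: "dx", "dy", "dz": the shift along the tool's x, y, z in mm; "yaw": the turn about the tool's z in rad; "hand": the closure, from 0 (fully open) to 1 (shut). In form: [{"dx": .., "dy": .., "dz": .., "yaw": .., "hand": ..}, ...]. A call has exactly 8 rows; each row is the pose to reach, as a shift and turn from the pose commanded when the call began, along the tool's axes at that moment; what a row does not reach only later rows make up. A row lasts 1/10 s, in which the tool goes at most 50 mm and 8.59 degrees, less where a joint would pass 70% of its speed; a pose out of reach is approached as far as the arm can. A call with a gripper value outside its range is refused whole. The fingers move at their own pace and stop on an object; "grip_force" is the grip in N (left out, the last holds). Time passes only in rows, so rows that repeat a pose let the fingers close, or fill a call up. It gives the time, the measured TCP pose, the force, the opening and the grip force at its end, in the units of the state.
- read_state(): the state, without advancing time (a new reading comes with each control period).
- grab_frame(name): name is "side" or "top" or "wrist"; returns a dict with "color" (480x640x3 uint8, red, green, blue), "vertical_fov" (degrees; the focal length in pixels is half the picture's height over the tangent of half this angle, whatever the lens; pixels are square), "cx", "cy" (the principal point, pixels), "R" (3x3) and "t" (3): a world point X has camera coordinates R X + t. Camera axes: x right, y down, z forward; pixel columns grow to the right and rows downward; lengths in m; the calibration is good to about 2 mm. The wrist camera is an equidistant fisheye: a pixel r from the principal point sees the ray r / f radians off the axis. A picture is of the moment at which its call begins. There is no depth.
- close_job(): hands the job in; it is judged then, once.
The state is a dict: "clock": time; "joint_positions": joint angles; "joint_vel": joint speeds; "joint_efforts": joint torques, N m; "tcp_pos": TCP position; "tool_rot": TCP orientation; "force": force on the tool from outside, world axes, zero at the start; "wrist_torque": the same for the moment, N m; "finger_gap": finger opening in m; "gripper_force": force on a finger pad.
Only numpy, scipy, OpenCV 4.12 (cv2) and the standard library are available. Lean on these libraries where they do the work, as an engineer would, in place of code of your own. Each camera call takes 0.05 s, during which the arm holds its last target. There are 200 camera calls.

### The job

Take the drain plate out of the deep narrow cutlery bin: lift it by its handle so that its handle edge tips up first, bring it out over the rim, and lay it down flat in the middle of the dark drying mat. Lower it gently, without dropping it or letting it flop over, and let go. The square bin and its insert are not part of the job.

Things in the scene. Friction and masses are not known exactly. Their poses are not given: they have to be found in the camera images.
- drain_plate: loose steel plate with small holes, 120 (own x) by 64 (y) by 4 mm, 0.25 kg, at first flat on the narrow bin's floor. Origin: underside centre; z up when flat. A folding handle is hinged on it at x = -50 mm (10 mm in from the -x edge), 8 mm above the underside, axis along y. Lifted by the handle it swings by its own weight until it hangs 70 to 85 degrees from flat, +x edge lowest.
- handle_grip (a point): middle of the black head of the plate's handle: head 24 mm wide (plate's y), 14 thick (x), 36 tall, on a 20 mm wide strap; 92 mm from the hinge, 16 mm above the bin's rim at the start. Its z runs along the handle away from the hinge, y along the hinge. The stiff hinge keeps the handle at any angle it is left at: upright at first; it folds 94 degrees towards the plate's -x, 6 the other way.
- cutlery_bin: fixed deep narrow open steel bin, 138 (own x) by 84 (y) by 88 mm high, walls and floor 4 mm, rim lip 152 by 98 mm. Origin: underside centre, on the counter. The plate in it points the same x way, so its handle is near the bin's -x end. A shorter square bin (100 by 100 by 70 mm), its insert's handle in its middle, stands 170 mm off on the +x side: a bystander.
- drying_mat: fixed dark rubber mat on the counter, 220 (own x) by 200 (y) by 4 mm thick. Origin: underside centre. A loose biscuit cutter ring, 64 mm across, stands just beyond its +x edge.
Things that resemble listed ones, but are neither listed nor needed, are in the scene too. Leave any pink or yellow look-alike of the drain_plate alone.

How it is judged:
On the way:
1. the drain plate is tipped up by its handle edge, more than about 30 degrees, while still down in the bin (angle between drain_plate's own z axis and vertical above 0.52 rad and height (world z) of drain_plate below 0.1 m and horizontal distance between drain_plate and cutlery_bin below 0.07 m), for 0.1 s.
At the end, for the whole second after the job is handed in: the drain plate lies flat (within 7 degrees) and still on the drying mat, its centre within 50 mm of the mat's centre in any direction and at any yaw, let go; the handle may be at any angle (horizontal distance between drain_plate and drying_mat below 0.05 m and angle between drain_plate's own z axis and vertical below 0.12 rad and z of drain_plate in the frame of drying_mat below 0.012 m and linear speed of drain_plate below 0.02 m/s); the robot touches nothing.
It fails at once if the drain plate is dropped or left to flop: it moves faster than 0.4 m/s while the fingers do not hold it (linear speed of drain_plate above 0.4 m/s and contact force between the fingers and drain_plate below 0.1 N).
It also fails if it takes over 48 s, if anything falls off the work surface, if the arm or the gripper's body presses on something with over 40 N, if the wrist force passes 120 N, or if a joint passes its speed limit or range.

## Working session

There is one attempt and no reset: what is moved stays moved. The work goes in short steps, Python scripts to look and compute and a tool call to move; the robot and the scene stay as the last step left them, time stands still between calls to the robot, and variables do not carry over. Pictures are saved under pics/ and viewed, at most 10 in all, crops included, and the job is handed in when it is done.

Besides the shell and the picture viewer there is one more tool, called after "Request:" as name(argument=value, ...), one argument or row to a line, values as JSON. apply_moves: Moves the arm, as the interface text tells. Its arguments: {"type":"object","properties":{"commands":{"type":"array"},"grip_force":{"type":"number"}},"required":["commands"]}

```bash
ls; mkdir -p pics
cat > h.py <<'E'
import numpy as np, cv2
from bench import *
def save(f,n): cv2.imwrite(n,cv2.cvtColor(f["color"],cv2.COLOR_RGB2BGR))
def foc(f): return 240/np.tan(np.radians(f["vertical_fov"])/2)
def ray(f,u,v,fish=False):
    F=foc(f);a=np.array([u-f["cx"],v-f["cy"]])/F
    if fish:
        r=np.hypot(*a); d=np.array([*(a*(np.sin(r)/max(r,1e-9))),np.cos(r)])
    else: d=np.array([a[0],a[1],1.])
    R=np.array(f["R"]);t=np.array(f["t"])
    return -R.T@t, R.T@(d/np.linalg.norm(d))
def plane(f,u,v,z,fish=False):
    o,d=ray(f,u,v,fish); return o+d*(z-o[2])/d[2]
def proj(f,X,fish=False):
    c=np.array(f["R"])@np.array(X)+np.array(f["t"]);F=foc(f)
    if fish:
        th=np.arctan2(np.hypot(c[0],c[1]),c[2]);k=th/np.hypot(c[0],c[1])
        return F*c[0]*k+f["cx"],F*c[1]*k+f["cy"]
    return F*c[0]/c[2]+f["cx"],F*c[1]/c[2]+f["cy"]
def tri(f1,p1,f2,p2):
    o1,d1=ray(f1,*p1);o2,d2=ray(f2,*p2)
    s=np.linalg.lstsq(np.c_[d1,-d2],o2-o1,rcond=None)[0]
    a,b=o1+s[0]*d1,o2+s[1]*d2
    return (a+b)/2,np.linalg.norm(a-b)
E
python3 - <<'E'
from h import *
import pickle
fs={n:grab_frame(n) for n in("top","side")}
pickle.dump(fs,open("f0.pkl","wb"))
for n,f in fs.items():
    save(f,f"pics/{n}0.png");print(n,f["vertical_fov"],-np.array(f["R"]).T@f["t"])
print(read_state())
E
```

```text
pics
top 42.64749755975447 [ 0.27610937 -0.05614286  1.22821507]
side 48.951909301076 [-0.19424592  0.58494615  0.69564832]
{'clock': 0.1, 'joint_positions': array([-1.16199755e+00,  2.60592624e-01, -1.39270374e-01,  1.17271147e+00,
        7.06096406e-06,  1.57079607e+00]), 'joint_vel': array([ 0.00040289,  0.00086541,  0.00296435,  0.00039068,  0.00098379,
       -0.0005405 ]), 'joint_efforts': array([-4.67831478e-05, -4.06509519e+01,  2.54527330e+01,  1.00960757e-02,
       -1.40964812e-05, -1.43432248e-05]), 'tcp_pos': array([ 0.2084231 , -0.48111403,  0.2041502 ]), 'tool_rot': array([-8.71279472e-04,  9.79182660e-01,  2.02979130e-01, -1.77005635e-04]), 'force': array([-0.94930675, -0.36140237, -0.05307768]), 'wrist_torque': array([-0.0091052 ,  0.08116636,  0.02833028]), 'gripper_force': 0.0, 'finger_gap': 0.08542941452828157}
```

View pics/top0.png

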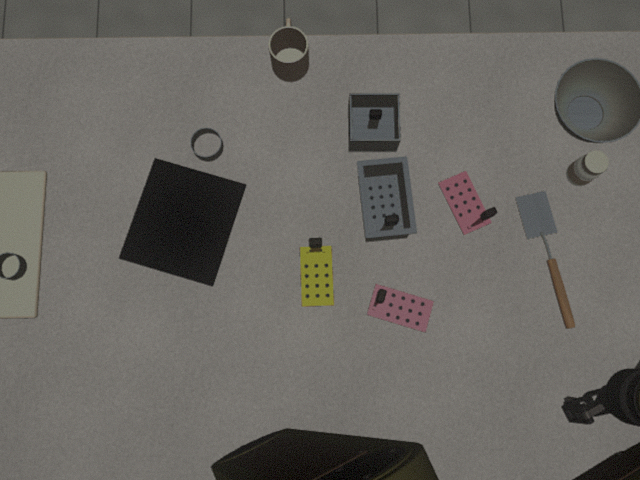

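View pics/side0.png

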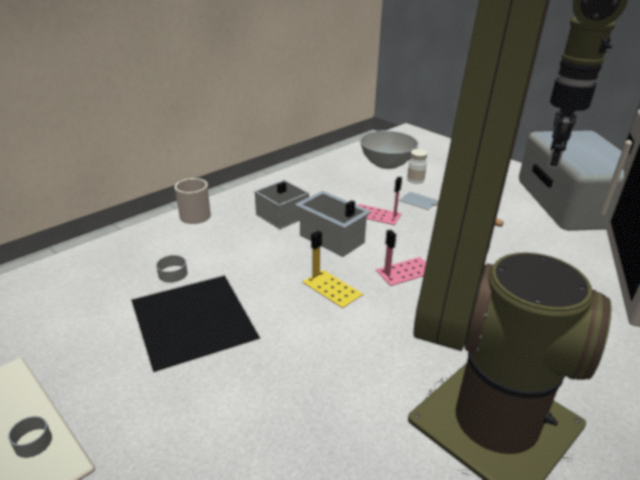

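Side and top views. The narrow bin is at top (387,198). Handle candidates in the top view:
- The grey plate's head in the narrow bin, at (391,221).
- The square bin's insert head, at (375,117).
- The yellow plate's head, at (316,243).
- The pink plates' heads, at (486,213) and (380,297).

I choose (391,221), which is (350,209) in the side view. The mat is at (183,222).

Run:
```python
from h import *
import pickle
fs=pickle.load(open("f0.pkl","rb"));T,S=fs["top"],fs["side"]
a=cv2.resize(T["color"][145:250,345:425],None,fx=5,fy=5,interpolation=cv2.INTER_CUBIC)
b=cv2.resize(S["color"][185:260,285:375],None,fx=4.4,fy=4.4,interpolation=cv2.INTER_CUBIC)
im=np.zeros((530,800,3),np.uint8);im[:a.shape[0],:a.shape[1]]=a;im[:b.shape[0],402:402+b.shape[1]]=b
cv2.imwrite("pics/crop.png",im[...,::-1])
def blobs(f,roi,th):
    x0,y0,x1,y1=roi;g=f["color"].max(2)[y0:y1,x0:x1]
    cs,_=cv2.findContours((g<th).astype(np.uint8),0,2)
    c=max(cs,key=cv2.contourArea)+np.array([x0,y0]);return c
c=blobs(T,(90,140,270,300),45);r=cv2.minAreaRect(c);print(r)
P=np.array([plane(T,*p,0.004)[:2] for p in cv2.boxPoints(r)]);print("mat",P,P.mean(0),np.linalg.norm(np.diff(P,axis=0),axis=1))
ct=blobs(T,(378,208,402,232),45);cs=blobs(S,(340,198,360,220),50)
m=lambda c:cv2.minAreaRect(c)
print(m(ct),m(cs))
print("head",tri(T,m(ct)[0],S,m(cs)[0]),plane(T,*m(ct)[0],0.122),plane(S,*m(cs)[0],.104))
for p in [(358,161),(407,157),(416,234),(366,241)]: print(plane(T,*p,.088))
```

```text
((182.29669189453125, 221.09754943847656), (97.18389892578125, 109.02607727050781), 18.19916534423828)
mat [[0.46650491 0.34269576]
 [0.68248287 0.28169179]
 [0.61460472 0.09017788]
 [0.4024297  0.1566373 ]] [0.54150555 0.21780068] [0.22442808 0.20318716 0.22234003]
((391.28375244140625, 219.7027130126953), (10.685934066772461, 14.138313293457031), 80.53767395019531) ((349.5, 209.0), (14.0, 9.0), 90.0)
head (array([ 0.51667009, -0.19426249,  0.10021499]), np.float64(0.00279234060270036)) [ 0.51095018 -0.19245256  0.122     ] [ 0.51335414 -0.1885788   0.104     ]
[ 0.63498525 -0.1366117   0.088     ]
[ 0.64163822 -0.23165191  0.088     ]
[ 0.48983546 -0.24236516  0.088     ]
[ 0.47789097 -0.14743634  0.088     ]
```

View pics/crop.png

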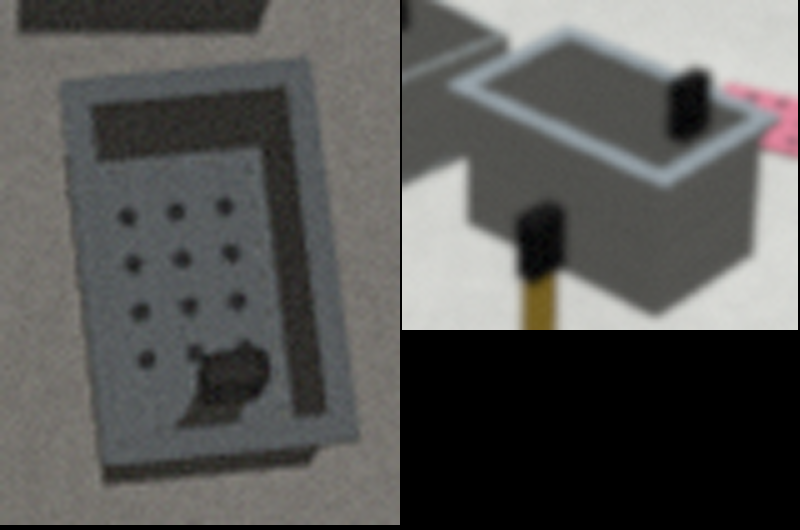

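The crop confirms the choice. A grey perforated plate lies in the narrow bin, with its black head at top (391,220) and side (350,209). The head triangulates to (0.515,-0.193,0.10), against 0.104 expected. The bin yaw is about 0.08, and the mat centre is (0.5415,0.218).

Request:
apply_moves(
  commands=[
    {"dx": 34, "dy": -12, "dz": 0, "yaw": -0.11, "hand": 0},
    {"dx": 69, "dy": -25, "dz": 0, "yaw": -0.22, "hand": 0},
    {"dx": 103, "dy": -38, "dz": 0, "yaw": -0.33, "hand": 0},
    {"dx": 138, "dy": -50, "dz": 0, "yaw": -0.44, "hand": 0},
    {"dx": 172, "dy": -63, "dz": 0, "yaw": -0.55, "hand": 0},
    {"dx": 206, "dy": -75, "dz": 0, "yaw": -0.66, "hand": 0},
    {"dx": 240, "dy": -88, "dz": 0, "yaw": -0.77, "hand": 0},
    {"dx": 275, "dy": -100, "dz": 0, "yaw": -0.88, "hand": 0},
  ],
)

```text
clock: 0.9
tcp_pos: [0.4218, -0.2793, 0.2045]
tool_rot: [-0.0, 0.798, 0.603, -0.0]
force: [0.2, -0.5, -0.6]
finger_gap: 0.0853
gripper_force: 0.0
```

```bash
cat >> h.py <<'E'
def to(goal,th=None):
    """shift in tool axes (mm) and yaw to goal; tool pointing down"""
    from scipy.spatial.transform import Rotation as Ro
    s=read_state();q=s["tool_rot"];R=Ro.from_quat([q[1],q[2],q[3],q[0]]).as_matrix()
    d=R.T@(np.array(goal)-s["tcp_pos"])*1000;a=np.arctan2(R[1,0],R[0,0])
    print("clock",s["clock"],"tcp",s["tcp_pos"].round(4),"th",a.round(3),"zdir",R[:,2].round(3),"move",d.round(1),"yaw",None if th is None else round(a-th,3),"F",s["force"].round(1),"gap",round(s["finger_gap"],4),"gf",round(s["gripper_force"],1),"j",s["joint_positions"].round(2))
E
python3 -c "
from h import *
to([.512,-.1935,.204],1.651)"
```

```text
clock 0.9 tcp [ 0.4218 -0.2793  0.2045] th 1.293 zdir [-0.001  0.    -1.   ] move [107.2  63.3   0.5] yaw -0.358 F [ 0.2 -0.5 -0.6] gap 0.0853 gf 0.0 j [-0.58  0.23 -0.18  1.16 -0.    1.26]
```

Request:
apply_moves(
  commands=[
    {"dx": 27, "dy": 16, "dz": 0, "yaw": -0.09, "hand": 0},
    {"dx": 54, "dy": 32, "dz": 0, "yaw": -0.18, "hand": 0},
    {"dx": 80, "dy": 48, "dz": 0, "yaw": -0.27, "hand": 0},
    {"dx": 107, "dy": 63, "dz": 0, "yaw": -0.36, "hand": 0},
    {"dx": 107, "dy": 63, "dz": 0, "yaw": -0.36, "hand": 0},
    {"dx": 107, "dy": 63, "dz": 10, "yaw": -0.36, "hand": 0},
    {"dx": 107, "dy": 63, "dz": 20, "yaw": -0.36, "hand": 0},
    {"dx": 107, "dy": 63, "dz": 20, "yaw": -0.36, "hand": 0},
  ],
)

```text
clock: 1.7
tcp_pos: [0.5092, -0.1955, 0.1826]
tool_rot: [-0.002, 0.68, 0.734, -0.001]
force: [-0.2, 1.3, 0.2]
finger_gap: 0.0857
gripper_force: 0.0
```

Run:
```python
from h import *
import pickle
f=grab_frame("wrist");pickle.dump(f,open("w1.pkl","wb"))
im=f["color"].copy()
to([.512,-.1935,.093],1.651)
p=proj(f,[.512,-.1935,.122],True);print(p)
cv2.circle(im,(int(p[0]),int(p[1])),4,(255,0,0),1)
cv2.imwrite("pics/w1.png",im[...,::-1])
```

```text
clock 1.75 tcp [ 0.5097 -0.1957  0.1835] th 1.647 zdir [-0.003  0.001 -1.   ] move [ 1.9  2.7 90.5] yaw -0.004 F [-0.5 -0.3  0.6] gap 0.0856 gf 0.0 j [-0.37  0.31 -0.13  1.14 -0.    1.13]
(np.float64(326.74723520558234), np.float64(246.96626873067476))
```

View pics/w1.png

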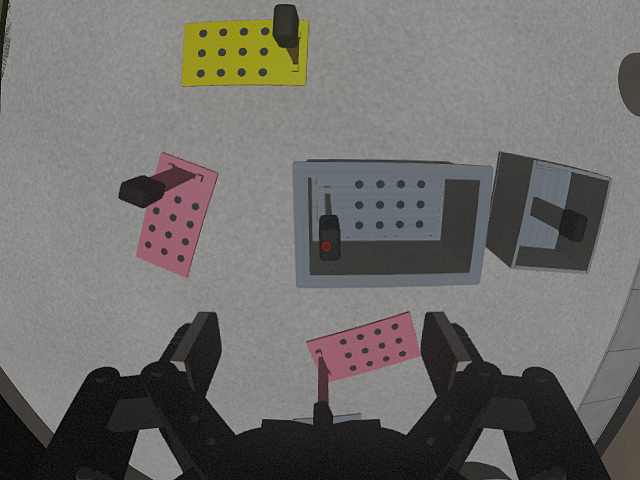

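The wrist view shows the head in the narrow bin at about (330,238), with its top near (330,248). That is about 2 mm right of the predicted dot, so the estimate holds. Descending with the fingers closing along the bin's x, across the 14 mm thickness.

Request:
apply_moves(
  commands=[
    {"dx": 1, "dy": 4, "dz": 15, "yaw": 0, "hand": 0},
    {"dx": 1, "dy": 4, "dz": 30, "yaw": 0, "hand": 0},
    {"dx": 1, "dy": 4, "dz": 45, "yaw": 0, "hand": 0},
    {"dx": 1, "dy": 4, "dz": 60, "yaw": 0, "hand": 0},
    {"dx": 1, "dy": 4, "dz": 72, "yaw": 0, "hand": 0},
    {"dx": 1, "dy": 4, "dz": 82, "yaw": 0, "hand": 0},
    {"dx": 1, "dy": 4, "dz": 90, "yaw": 0, "hand": 0},
    {"dx": 1, "dy": 4, "dz": 90, "yaw": 0, "hand": 0},
  ],
)

```text
clock: 2.55
tcp_pos: [0.5146, -0.194, 0.0939]
tool_rot: [-0.001, 0.679, 0.734, -0.0]
force: [-0.5, 0.9, -0.4]
finger_gap: 0.0855
gripper_force: 0.0
```

Request:
apply_moves(
  commands=[
    {"dx": 0, "dy": 0, "dz": 0, "yaw": 0, "hand": 0.3},
    {"dx": 0, "dy": 0, "dz": 0, "yaw": 0, "hand": 0.5},
    {"dx": 0, "dy": 0, "dz": 0, "yaw": 0, "hand": 0.6},
    {"dx": 0, "dy": 0, "dz": 0, "yaw": 0, "hand": 0.7},
    {"dx": 0, "dy": 0, "dz": 0, "yaw": 0, "hand": 0.8},
    {"dx": 0, "dy": 0, "dz": 0, "yaw": 0, "hand": 0.9},
    {"dx": 0, "dy": 0, "dz": 0, "yaw": 0, "hand": 1},
    {"dx": 0, "dy": 0, "dz": 0, "yaw": 0, "hand": 1},
  ],
  grip_force=60,
)

```text
clock: 3.35
tcp_pos: [0.5162, -0.1942, 0.0957]
tool_rot: [0.001, 0.679, 0.734, 0.0]
force: [-1.0, 1.0, 5.1]
finger_gap: 0.0002
gripper_force: 2.5
```

Run:
```python
from h import *
f=grab_frame("wrist");to([.5145,-.194,.093],1.651)
save(f,"pics/w2.png")
```

```text
clock 3.4 tcp [ 0.5162 -0.1943  0.0957] th 1.649 zdir [ 0.002 -0.    -1.   ] move [ 0.4 -1.7  2.7] yaw -0.002 F [0.3 0.2 5.7] gap -0.0002 gf 2.8 j [-0.36  0.37 -0.27  0.92  0.    1.13]
```

View pics/w2.png

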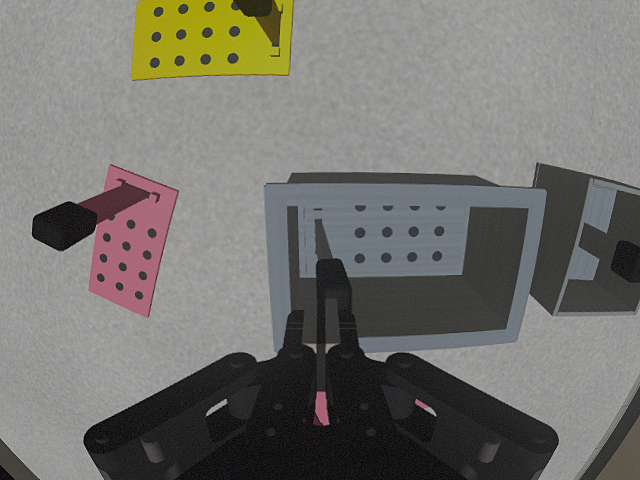

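Run:
```python
from h import *
f=grab_frame("wrist")
print("cam",-np.array(f["R"]).T@f["t"])
for n,X in dict(tcp=[.5162,-.1943,.0957],gp=[.5162,-.1943,.1147],headtop=[.5145,-.194,.122],headbot=[.5145,-.194,.086]).items(): print(n,proj(f,X,True))
for p in [(334,262),(334,290),(334,325)]:
    print(p,[plane(f,*p,z,True).round(4) for z in(.086,.104,.122)])
for p in [(264,185),(547,187),(517,341),(275,352)]: print("rim",plane(f,*p,.088,True).round(4))
im=cv2.resize(f["color"][160:400,220:420],None,fx=2.5,fy=2.5,interpolation=cv2.INTER_CUBIC)
im=cv2.convertScaleAbs(im,alpha=2.5);cv2.imwrite("pics/w3.png",im[...,::-1])
```

```text
cam [ 0.50828088 -0.11120579  0.26453585]
tcp (np.float64(322.3746575079627), np.float64(290.3654835281024))
gp (np.float64(322.6490877554699), np.float64(308.6166237923833))
headtop (np.float64(318.9821950129735), np.float64(315.7701751499586))
headbot (np.float64(319.09411823179437), np.float64(281.5197934144959))
(334, 262) [array([ 0.5213, -0.1823,  0.086 ]), array([ 0.52  , -0.1751,  0.104 ]), array([ 0.5187, -0.168 ,  0.122 ])]
(334, 290) [array([ 0.5228, -0.1984,  0.086 ]), array([ 0.5214, -0.1896,  0.104 ]), array([ 0.5199, -0.1808,  0.122 ])]
(334, 325) [array([ 0.5249, -0.2203,  0.086 ]), array([ 0.5232, -0.2093,  0.104 ]), array([ 0.5216, -0.1983,  0.122 ])]
rim [ 0.4839 -0.1443  0.088 ]
rim [ 0.6348 -0.1297  0.088 ]
rim [ 0.6435 -0.2278  0.088 ]
rim [ 0.4925 -0.2406  0.088 ]
```

View pics/w3.png

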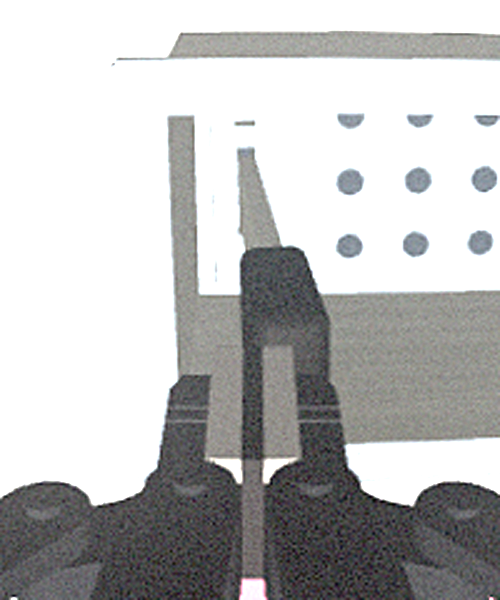

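Run:
```python
from h import *
import pickle
pickle.dump({n:grab_frame(n) for n in("top","side")},open("f1.pkl","wb"))
```

Request:
apply_moves(
  commands=[
    {"dx": 0, "dy": 0, "dz": 0, "yaw": 0, "hand": 0.5},
    {"dx": 0, "dy": 0, "dz": 0, "yaw": 0, "hand": 0},
    {"dx": 0, "dy": 0, "dz": 0, "yaw": 0, "hand": 0},
    {"dx": 0, "dy": 0, "dz": 0, "yaw": 0, "hand": 0},
    {"dx": 0, "dy": 0, "dz": -10, "yaw": 0, "hand": 0},
    {"dx": 0, "dy": 0, "dz": -25, "yaw": 0, "hand": 0},
    {"dx": 0, "dy": 0, "dz": -40, "yaw": 0, "hand": 0},
    {"dx": 0, "dy": 0, "dz": -40, "yaw": 0, "hand": 0},
  ],
)

```text
clock: 4.35
tcp_pos: [0.5174, -0.1948, 0.1374]
tool_rot: [0.002, 0.679, 0.734, 0.001]
force: [1.1, -0.6, -0.1]
finger_gap: 0.0856
gripper_force: 0.0
```

Run:
```python
from h import *
import pickle
o=pickle.load(open("f1.pkl","rb"));w=grab_frame("wrist");s=grab_frame("side")
pickle.dump((w,s),open("f2.pkl","wb"))
to([.5145,-.194,.093],1.651)
R=lambda c,x,y,W,H,k:cv2.resize(c["color"][y:y+H,x:x+W],None,fx=k,fy=k,interpolation=cv2.INTER_CUBIC)
im=np.zeros((600,800,3),np.uint8)
im[:300,:360]=R(o["side"],300,150,90,75,4);im[300:,:360]=R(s,300,150,90,75,4)
im[:480,360:800]=R(w,230,150,220,240,2)
im=cv2.convertScaleAbs(im,alpha=1.6);cv2.imwrite("pics/c4.png",im[...,::-1])
```

```text
clock 4.45 tcp [ 0.5159 -0.1942  0.1353] th 1.649 zdir [ 0.001 -0.    -1.   ] move [ 0.4 -1.4 42.3] yaw -0.002 F [ 0.6  0.  -1.3] gap 0.0852 gf 0.0 j [-0.36  0.34 -0.21  1.02  0.    1.13]
```

View pics/c4.png

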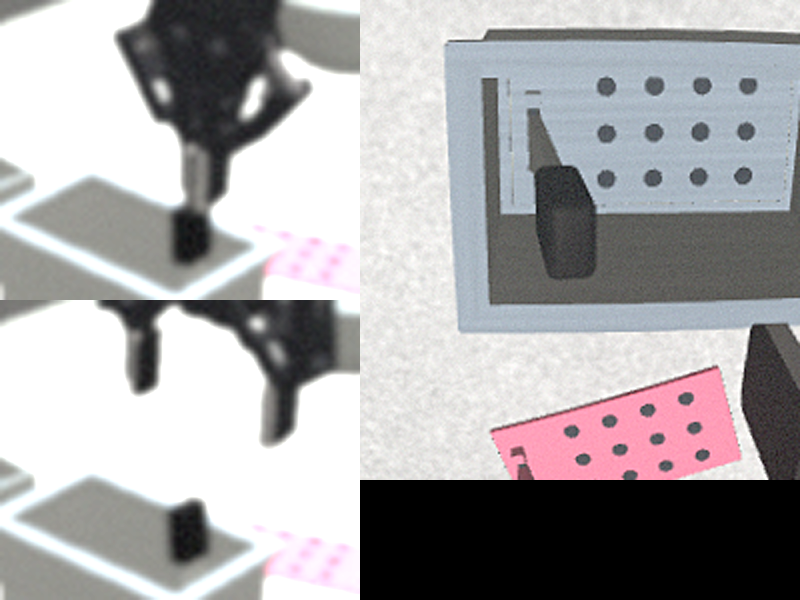

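Run:
```python
from h import *
import pickle
w,s=pickle.load(open("f2.pkl","rb"))
print("f",foc(w),"cam",-np.array(w["R"]).T@w["t"])
def tr(p,q):
    o1,d1=ray(w,*p,True);o2,d2=ray(s,*q)
    k=np.linalg.lstsq(np.c_[d1,-d2],o2-o1,rcond=None)[0];return ((o1+k[0]*d1+o2+k[1]*d2)/2).round(4),np.linalg.norm(o1+k[0]*d1-o2-k[1]*d2).round(4)
g=s["color"].max(2)
m=(g[190:225,335:360]<60).astype(np.uint8);c=max(cv2.findContours(m,0,2)[0],key=cv2.contourArea)+np.array([335,190]);print(cv2.boundingRect(c),cv2.minAreaRect(c))
for q in[(347.5,200),(347.5,202),(347.5,204)]: print("top",tr((338,269.5),q))
for z in(.095,.1,.11,.122):
    P=[plane(w,*p,z,True) for p in[(327.5,250),(348.5,250),(348.5,289),(327.5,289),(338,269.5)]]
    print(z,[np.linalg.norm(P[i+1]-P[i]).round(4) for i in range(3)],P[4].round(4))
for X in([.515,-.194,.122],[.515,-.194,.086],[.521,-.194,.122]): print(proj(s,X),proj(w,X,True))
```

```text
f 371.64829954431775 cam [ 0.50898407 -0.11153389  0.30617575]
(342, 201, 10, 15) ((346.5, 208.0), (14.0, 9.0), 90.0)
top (array([ 0.5248, -0.1908,  0.1213]), np.float64(0.0027))
top (array([ 0.5257, -0.1929,  0.1152]), np.float64(0.0016))
top (array([ 0.5266, -0.195 ,  0.109 ]), np.float64(0.0005))
0.095 [np.float64(0.0127), np.float64(0.0263), np.float64(0.0133)] [ 0.5279 -0.2007  0.095 ]
0.1 [np.float64(0.0124), np.float64(0.0257), np.float64(0.013)] [ 0.5275 -0.1986  0.1   ]
0.11 [np.float64(0.0118), np.float64(0.0245), np.float64(0.0124)] [ 0.5266 -0.1944  0.11  ]
0.122 [np.float64(0.0111), np.float64(0.023), np.float64(0.0116)] [ 0.5255 -0.1893  0.122 ]
(np.float64(351.01356945966154), np.float64(200.9862758295898)) (np.float64(317.88267438652207), np.float64(276.0141879795432))
(np.float64(350.2556863966297), np.float64(214.79324994379797)) (np.float64(317.9876313755346), np.float64(252.69979235483143))
(np.float64(349.1037449929627), np.float64(200.0330668459212)) (np.float64(328.89861897111103), np.float64(276.78677367766693))
```

Run:
```python
from h import *
import pickle
w,s=pickle.load(open("f2.pkl","rb"))
T=np.array([.5159,-.1942,.1353]);u=np.array([np.cos(.08),np.sin(.08),0])
for h in(.0,.013,.025,.04):
  print(h,[np.round(proj(s,T+sg*.045*u+[0,0,h]),1) for sg in(-1,1)])
q=(349.2,201)
o,d=ray(s,*q);k=np.linspace(.8,1.2,0) 
# point on shut-finger ray at x=.516
t=(.5162-o[0])/d[0];print("shut tip",(o+t*d).round(4)); print(proj(s,[.5162,-.1943,.0957]))
m=s["color"].max(2)
st=read_state();print(st["tcp_pos"],st["clock"])
```

```text
0.0 [array([366.9, 202.3]), array([335.9, 189.2])]
0.013 [array([367.3, 197.1]), array([336.1, 184.1])]
0.025 [array([367.7, 192.2]), array([336.2, 179.3])]
0.04 [array([368.1, 186. ]), array([336.4, 173.3])]
shut tip [ 0.5162 -0.1893  0.1232]
(np.float64(350.17041993099144), np.float64(210.88078336849847))
[ 0.51587643 -0.19423157  0.1352674 ] 4.45
```

The composite shows the shut finger tips resting on top of the head, at z about 0.123. The real tips therefore sit about 27 mm behind the reported TCP. The head was pushed about 10 mm towards +x, its 6° limit. I'll redo the grasp about 27 mm deeper.

Request:
apply_moves(
  commands=[
    {"dx": 2, "dy": 2, "dz": 10, "yaw": 0, "hand": 0},
    {"dx": 2, "dy": 2, "dz": 22, "yaw": 0, "hand": 0},
    {"dx": 2, "dy": 2, "dz": 34, "yaw": 0, "hand": 0},
    {"dx": 2, "dy": 2, "dz": 46, "yaw": 0, "hand": 0},
    {"dx": 2, "dy": 2, "dz": 56, "yaw": 0, "hand": 0},
    {"dx": 2, "dy": 2, "dz": 64, "yaw": 0, "hand": 0},
    {"dx": 2, "dy": 2, "dz": 67, "yaw": 0, "hand": 0},
    {"dx": 2, "dy": 2, "dz": 67, "yaw": 0, "hand": 0},
  ],
)

```text
clock: 5.25
tcp_pos: [0.517, -0.1919, 0.0674]
tool_rot: [-0.0, 0.679, 0.734, -0.0]
force: [0.2, 0.7, 0.4]
finger_gap: 0.0855
gripper_force: 0.0
```

Request:
apply_moves(
  commands=[
    {"dx": 0, "dy": 0, "dz": 0, "yaw": 0, "hand": 0.2},
    {"dx": 0, "dy": 0, "dz": 0, "yaw": 0, "hand": 0.4},
    {"dx": 0, "dy": 0, "dz": 0, "yaw": 0, "hand": 0.5},
    {"dx": 0, "dy": 0, "dz": 0, "yaw": 0, "hand": 0.6},
    {"dx": 0, "dy": 0, "dz": 0, "yaw": 0, "hand": 0.7},
    {"dx": 0, "dy": 0, "dz": 0, "yaw": 0, "hand": 0.8},
    {"dx": 0, "dy": 0, "dz": 0, "yaw": 0, "hand": 0.9},
    {"dx": 0, "dy": 0, "dz": 0, "yaw": 0, "hand": 1},
  ],
  grip_force=60,
)

```text
clock: 6.05
tcp_pos: [0.5165, -0.192, 0.0683]
tool_rot: [-0.0, 0.679, 0.734, -0.0]
force: [-2.5, -0.5, 4.9]
finger_gap: 0.0134
gripper_force: 58.3
```

```bash
python3 -c "
from h import *
to([.517,-.193,.067],1.651)"
```

```text
clock 6.05 tcp [ 0.5165 -0.192   0.0683] th 1.649 zdir [-0.001 -0.    -1.   ] move [-1.1  0.4  1.3] yaw -0.002 F [-2.5 -0.5  4.9] gap 0.0134 gf 58.3 j [-0.36  0.4  -0.31  0.86 -0.    1.14]
```

Request:
apply_moves(
  commands=[
    {"dx": 0, "dy": 0, "dz": -4, "yaw": 0, "hand": 1},
    {"dx": 0, "dy": 0, "dz": -9, "yaw": 0, "hand": 1},
    {"dx": 0, "dy": 0, "dz": -15, "yaw": 0, "hand": 1},
    {"dx": 0, "dy": 0, "dz": -21, "yaw": 0, "hand": 1},
    {"dx": 0, "dy": 0, "dz": -28, "yaw": 0, "hand": 1},
    {"dx": 0, "dy": 0, "dz": -35, "yaw": 0, "hand": 1},
    {"dx": 0, "dy": 0, "dz": -42, "yaw": 0, "hand": 1},
    {"dx": 0, "dy": 0, "dz": -50, "yaw": 0, "hand": 1},
  ],
  grip_force=90,
)

```text
clock: 6.85
tcp_pos: [0.5172, -0.1919, 0.1185]
tool_rot: [-0.0, 0.679, 0.734, -0.0]
force: [0.9, 0.4, -1.6]
finger_gap: 0.0123
gripper_force: 88.3
```

Request:
apply_moves(
  commands=[
    {"dx": 0, "dy": 0, "dz": -5, "yaw": 0, "hand": 1},
    {"dx": 0, "dy": 0, "dz": -11, "yaw": 0, "hand": 1},
    {"dx": 0, "dy": 0, "dz": -17, "yaw": 0, "hand": 1},
    {"dx": 0, "dy": 0, "dz": -23, "yaw": 0, "hand": 1},
    {"dx": 0, "dy": 0, "dz": -29, "yaw": 0, "hand": 1},
    {"dx": 0, "dy": 0, "dz": -35, "yaw": 0, "hand": 1},
    {"dx": 0, "dy": 0, "dz": -40, "yaw": 0, "hand": 1},
    {"dx": 0, "dy": 0, "dz": -40, "yaw": 0, "hand": 1},
  ],
)

```text
clock: 7.65
tcp_pos: [0.5176, -0.1922, 0.1589]
tool_rot: [0.001, 0.679, 0.734, 0.0]
force: [-2.0, 0.0, 1.4]
finger_gap: 0.0124
gripper_force: 88.8
```

Run:
```python
from h import *
w=grab_frame("wrist");s=grab_frame("side")
to([.517,-.193,.26],1.651)
R=lambda c,x,y,W,H,k:cv2.resize(c["color"][y:y+H,x:x+W],None,fx=k,fy=k,interpolation=cv2.INTER_CUBIC)
im=np.zeros((480,800,3),np.uint8)
im[:480,:360]=R(s,290,130,90,120,4)
im[:480,360:800]=R(w,200,100,220,240,2)
im=cv2.convertScaleAbs(im,alpha=1.6);cv2.imwrite("pics/c5.png",im[...,::-1])
```

```text
clock 7.75 tcp [ 0.5169 -0.1921  0.1585] th 1.649 zdir [-0.    -0.001 -1.   ] move [-9.000e-01 -1.000e-01 -1.015e+02] yaw -0.002 F [-2.7  0.   3.9] gap 0.0126 gf 89.0 j [-0.36  0.33 -0.16  1.08 -0.    1.14]
```

View pics/c5.png

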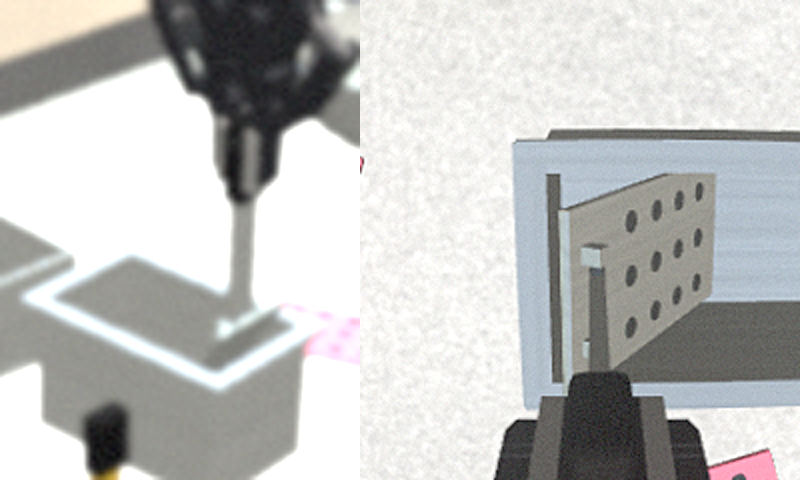

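The wrist and side views show the plate tipped about 60° inside the bin and held firmly. Next, lift it clear of the rim.

Request:
apply_moves(
  commands=[
    {"dx": 0, "dy": 0, "dz": -8, "yaw": 0, "hand": 1},
    {"dx": 0, "dy": 0, "dz": -18, "yaw": 0, "hand": 1},
    {"dx": 0, "dy": 0, "dz": -28, "yaw": 0, "hand": 1},
    {"dx": 0, "dy": 0, "dz": -38, "yaw": 0, "hand": 1},
    {"dx": 0, "dy": 0, "dz": -48, "yaw": 0, "hand": 1},
    {"dx": 0, "dy": 0, "dz": -58, "yaw": 0, "hand": 1},
    {"dx": 0, "dy": 0, "dz": -68, "yaw": 0, "hand": 1},
    {"dx": 0, "dy": 0, "dz": -78, "yaw": 0, "hand": 1},
  ],
)

```text
clock: 8.55
tcp_pos: [0.5173, -0.192, 0.2368]
tool_rot: [0.0, 0.679, 0.734, 0.0]
force: [0.0, -0.2, -2.7]
finger_gap: 0.0124
gripper_force: 88.2
```

Request:
apply_moves(
  commands=[
    {"dx": 0, "dy": 0, "dz": -10, "yaw": 0, "hand": 1},
    {"dx": 0, "dy": 0, "dz": -22, "yaw": 0, "hand": 1},
    {"dx": 0, "dy": 0, "dz": -34, "yaw": 0, "hand": 1},
    {"dx": 0, "dy": 0, "dz": -46, "yaw": 0, "hand": 1},
    {"dx": 0, "dy": 0, "dz": -58, "yaw": 0, "hand": 1},
    {"dx": 0, "dy": 0, "dz": -68, "yaw": 0, "hand": 1},
    {"dx": 0, "dy": 0, "dz": -75, "yaw": 0, "hand": 1},
    {"dx": 0, "dy": 0, "dz": -75, "yaw": 0, "hand": 1},
  ],
)

```text
clock: 9.35
tcp_pos: [0.5179, -0.1922, 0.3121]
tool_rot: [0.001, 0.679, 0.734, 0.0]
force: [0.1, 0.1, -2.0]
finger_gap: 0.0127
gripper_force: 88.2
```

Run:
```python
from h import *
s=grab_frame("side")
to([.5825,.221,.31],1.651)
R=lambda c,x,y,W,H,k:cv2.resize(c["color"][y:y+H,x:x+W],None,fx=k,fy=k,interpolation=cv2.INTER_CUBIC)
im=cv2.convertScaleAbs(R(s,270,70,130,150,4),alpha=1.6);cv2.imwrite("pics/c6.png",im[...,::-1])
```

```text
clock 9.4 tcp [ 0.5176 -0.1921  0.3113] th 1.649 zdir [ 0.001 -0.    -1.   ] move [406.8  96.9   1.2] yaw -0.002 F [ 0.1 -0.  -3. ] gap 0.0126 gf 88.2 j [-0.36  0.29  0.18  1.46 -0.    1.14]
```

View pics/c6.png

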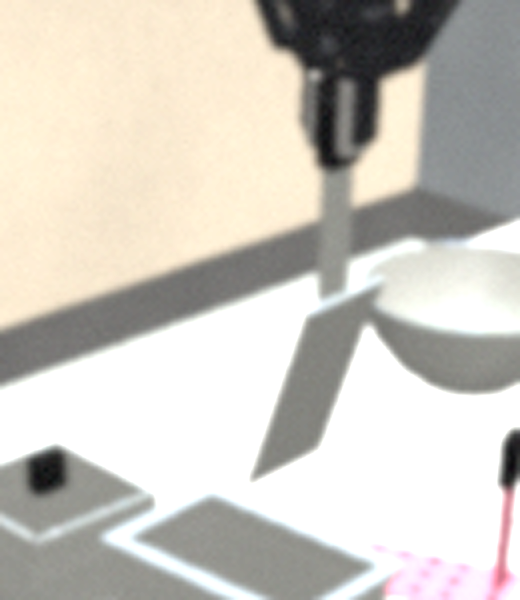

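The plate hangs clear of the rim at about 70°. Now carry it across to the mat.

Request:
apply_moves(
  commands=[
    {"dx": 8, "dy": 2, "dz": 0, "yaw": 0, "hand": 1},
    {"dx": 22, "dy": 5, "dz": 0, "yaw": 0, "hand": 1},
    {"dx": 40, "dy": 10, "dz": 0, "yaw": 0, "hand": 1},
    {"dx": 62, "dy": 15, "dz": 0, "yaw": 0, "hand": 1},
    {"dx": 86, "dy": 21, "dz": 0, "yaw": 0, "hand": 1},
    {"dx": 111, "dy": 27, "dz": 0, "yaw": 0, "hand": 1},
    {"dx": 136, "dy": 33, "dz": 0, "yaw": 0, "hand": 1},
    {"dx": 161, "dy": 39, "dz": 0, "yaw": 0, "hand": 1},
  ],
)

```text
clock: 10.2
tcp_pos: [0.5432, -0.026, 0.3105]
tool_rot: [-0.001, 0.679, 0.734, -0.0]
force: [0.8, -0.1, -2.1]
finger_gap: 0.0123
gripper_force: 88.1
```

Request:
apply_moves(
  commands=[
    {"dx": 25, "dy": 6, "dz": 0, "yaw": 0, "hand": 1},
    {"dx": 50, "dy": 12, "dz": 0, "yaw": 0, "hand": 1},
    {"dx": 75, "dy": 18, "dz": 0, "yaw": 0, "hand": 1},
    {"dx": 100, "dy": 24, "dz": 0, "yaw": 0, "hand": 1},
    {"dx": 124, "dy": 30, "dz": 0, "yaw": 0, "hand": 1},
    {"dx": 147, "dy": 36, "dz": 0, "yaw": 0, "hand": 1},
    {"dx": 169, "dy": 41, "dz": 0, "yaw": 0, "hand": 1},
    {"dx": 190, "dy": 46, "dz": 0, "yaw": 0, "hand": 1},
  ],
)

```text
clock: 11.0
tcp_pos: [0.5738, 0.1669, 0.3103]
tool_rot: [-0.001, 0.679, 0.735, -0.0]
force: [0.9, 0.2, -2.5]
finger_gap: 0.0121
gripper_force: 88.1
```

Request:
apply_moves(
  commands=[
    {"dx": 18, "dy": 4, "dz": 0, "yaw": 0, "hand": 1},
    {"dx": 33, "dy": 7, "dz": 0, "yaw": 0, "hand": 1},
    {"dx": 44, "dy": 9, "dz": 0, "yaw": 0, "hand": 1},
    {"dx": 52, "dy": 11, "dz": 0, "yaw": 0, "hand": 1},
    {"dx": 56, "dy": 12, "dz": 5, "yaw": 0, "hand": 1},
    {"dx": 56, "dy": 12, "dz": 20, "yaw": 0, "hand": 1},
    {"dx": 56, "dy": 12, "dz": 40, "yaw": 0, "hand": 1},
    {"dx": 56, "dy": 12, "dz": 60, "yaw": 0, "hand": 1},
  ],
)

```text
clock: 11.8
tcp_pos: [0.5825, 0.2208, 0.2502]
tool_rot: [0.0, 0.679, 0.734, 0.0]
force: [-0.1, 0.5, -2.6]
finger_gap: 0.0127
gripper_force: 88.0
```

Run:
```python
from h import *
w=grab_frame("wrist");s=grab_frame("side")
to([.5825,.221,.18],1.651)
R=lambda c,x,y,W,H,k:cv2.resize(c["color"][y:y+H,x:x+W],None,fx=k,fy=k,interpolation=cv2.INTER_CUBIC)
im=np.zeros((600,800,3),np.uint8)
im[:,:400]=R(s,100,100,160,240,2.5)
im[:480,400:]=R(w,120,0,320,384,1.25)
cv2.imwrite("pics/c7.png",cv2.convertScaleAbs(im,alpha=1.4)[...,::-1])
```

```text
clock 11.9 tcp [0.5803 0.2199 0.2476] th 1.648 zdir [-0.006 -0.003 -1.   ] move [ 1.   2.7 67.6] yaw -0.003 F [-0.2  0.3 -2.9] gap 0.0127 gf 88.0 j [ 0.36  0.42  0.22  1.37 -0.    1.86]
```

View pics/c7.png

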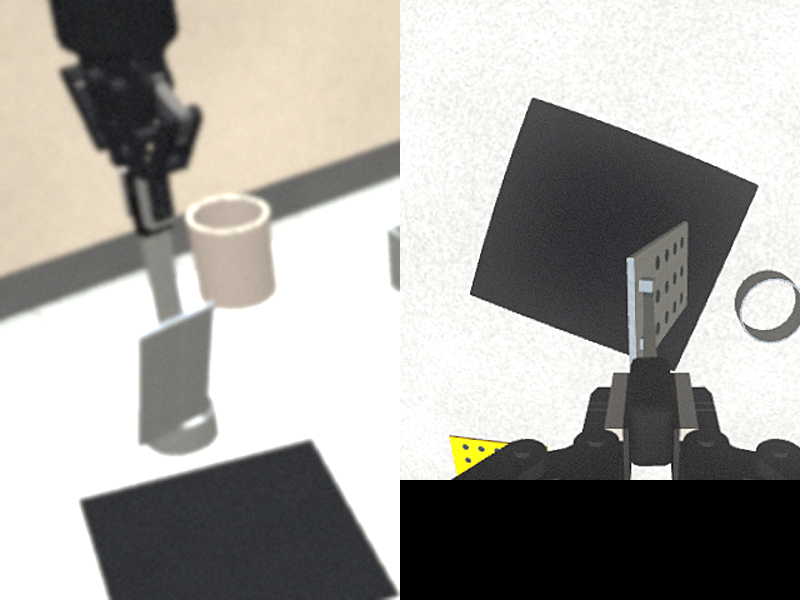

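Over the mat, the plate hangs at about 72° with its +x edge towards the mat's +x side, and the ring is clear. Now down to just above touch.

Request:
apply_moves(
  commands=[
    {"dx": 0, "dy": -2, "dz": 12, "yaw": 0, "hand": 1},
    {"dx": 0, "dy": -5, "dz": 26, "yaw": 0, "hand": 1},
    {"dx": 0, "dy": -8, "dz": 40, "yaw": 0, "hand": 1},
    {"dx": 0, "dy": -11, "dz": 52, "yaw": 0, "hand": 1},
    {"dx": 0, "dy": -13, "dz": 60, "yaw": 0, "hand": 1},
    {"dx": 0, "dy": -15, "dz": 66, "yaw": 0, "hand": 1},
    {"dx": 0, "dy": -15, "dz": 70, "yaw": 0, "hand": 1},
    {"dx": 0, "dy": -15, "dz": 70, "yaw": 0, "hand": 1},
  ],
)

```text
clock: 12.7
tcp_pos: [0.5674, 0.2201, 0.1808]
tool_rot: [-0.0, 0.679, 0.734, -0.0]
force: [0.8, 0.6, -2.9]
finger_gap: 0.0121
gripper_force: 88.0
```

Request:
apply_moves(
  commands=[
    {"dx": 0, "dy": 0, "dz": 3, "yaw": 0, "hand": 1},
    {"dx": 0, "dy": -3, "dz": 6, "yaw": 0, "hand": 1},
    {"dx": 0, "dy": -8, "dz": 9, "yaw": 0, "hand": 1},
    {"dx": 0, "dy": -14, "dz": 13, "yaw": 0, "hand": 1},
    {"dx": 0, "dy": -21, "dz": 17, "yaw": 0, "hand": 1},
    {"dx": 0, "dy": -27, "dz": 21, "yaw": 0, "hand": 1},
    {"dx": 0, "dy": -32, "dz": 25, "yaw": 0, "hand": 1},
    {"dx": 0, "dy": -37, "dz": 29, "yaw": 0, "hand": 1},
  ],
)

```text
clock: 13.5
tcp_pos: [0.5253, 0.2173, 0.1561]
tool_rot: [-0.003, 0.679, 0.734, -0.001]
force: [-16.4, -2.7, 28.3]
finger_gap: 0.0122
gripper_force: 94.4
```

Run:
```python
from h import *
w=grab_frame("wrist");s=grab_frame("side")
to([.4917,.214,.0685],1.651)
R=lambda c,x,y,W,H,k:cv2.resize(c["color"][y:y+H,x:x+W],None,fx=k,fy=k,interpolation=cv2.INTER_CUBIC)
im=np.zeros((600,800,3),np.uint8)
im[:,:400]=R(s,100,140,160,240,2.5)
im[:480,400:]=R(w,120,0,320,384,1.25)
cv2.imwrite("pics/c8.png",cv2.convertScaleAbs(im,alpha=1.4)[...,::-1])
```

```text
clock 13.6 tcp [0.5233 0.2169 0.155 ] th 1.65 zdir [-0.009  0.001 -1.   ] move [ -0.5 -30.9  86.8] yaw -0.001 F [-14.8  -2.6  24.8] gap 0.0125 gf 93.5 j [ 0.39  0.36 -0.12  1.09  0.    1.88]
```

No more pictures to view, so I'm working from force and pose. The reaction of (-15, 28) N lies along the plate at about 62°. That puts the +x edge pinned on the mat near x = 0.579, so my arc was too tight. I'll relieve it by moving towards -x and follow the corrected arc.

Request:
apply_moves(
  commands=[
    {"dx": 0, "dy": -8, "dz": 0, "yaw": 0, "hand": 1},
    {"dx": 0, "dy": -16, "dz": 0, "yaw": 0, "hand": 1},
    {"dx": 0, "dy": -20, "dz": 3, "yaw": 0, "hand": 1},
    {"dx": 0, "dy": -24, "dz": 6, "yaw": 0, "hand": 1},
    {"dx": 0, "dy": -28, "dz": 10, "yaw": 0, "hand": 1},
    {"dx": 0, "dy": -32, "dz": 13, "yaw": 0, "hand": 1},
    {"dx": 0, "dy": -36, "dz": 17, "yaw": 0, "hand": 1},
    {"dx": 0, "dy": -39, "dz": 20, "yaw": 0, "hand": 1},
  ],
)

```text
clock: 14.4
tcp_pos: [0.4915, 0.2142, 0.1311]
tool_rot: [0.0, 0.679, 0.734, -0.0]
force: [-0.7, -0.6, -0.8]
finger_gap: 0.0125
gripper_force: 88.6
```

```bash
python3 -c "
from h import *
to([.4917,.214,.0685],1.651)"
```

```text
clock 14.4 tcp [0.4915 0.2142 0.1311] th 1.649 zdir [ 0. -0. -1.] move [-0.2  0.2 62.6] yaw -0.002 F [-0.7 -0.6 -0.8] gap 0.0125 gf 88.6 j [ 0.41  0.32 -0.25  1.   -0.    1.9 ]
```

Request:
apply_moves(
  commands=[
    {"dx": 0, "dy": -4, "dz": 4, "yaw": 0, "hand": 1},
    {"dx": 0, "dy": -7, "dz": 8, "yaw": 0, "hand": 1},
    {"dx": 0, "dy": -10, "dz": 12, "yaw": 0, "hand": 1},
    {"dx": 0, "dy": -12, "dz": 16, "yaw": 0, "hand": 1},
    {"dx": 0, "dy": -15, "dz": 20, "yaw": 0, "hand": 1},
    {"dx": 0, "dy": -17, "dz": 24, "yaw": 0, "hand": 1},
    {"dx": 0, "dy": -19, "dz": 28, "yaw": 0, "hand": 1},
    {"dx": 0, "dy": -20, "dz": 32, "yaw": 0, "hand": 1},
  ],
)

```text
clock: 15.2
tcp_pos: [0.4712, 0.2127, 0.0996]
tool_rot: [-0.0, 0.679, 0.734, -0.0]
force: [-0.7, -0.2, -0.8]
finger_gap: 0.0123
gripper_force: 88.3
```

Run:
```python
from h import *
w=grab_frame("wrist");T=grab_frame("top")
to([.4917,.214,.0685],1.651)
# bright (plate) pixels over the dark mat, wrist view
m=((w["color"].max(2)>60)).astype(np.uint8)
P=[proj(w,[.5415+a,.218+b,.004],True) for a,b in((-.08,-.06),(.08,-.06),(.08,.06),(-.08,.06))]
k=np.zeros_like(m);cv2.fillPoly(k,[np.int32(P)],1)
c=max(cv2.findContours(m*k,0,2)[0],key=cv2.contourArea);print(np.int32(P).tolist(),cv2.minAreaRect(c))
for p in cv2.boxPoints(cv2.minAreaRect(c)): print(plane(w,*p,.008,True).round(3),plane(w,*p,.04,True).round(3))
```

```text
clock 15.3 tcp [0.4708 0.2125 0.0992] th 1.649 zdir [-0.002 -0.    -1.   ] move [-0.1 21.  30.7] yaw -0.002 F [-0.2  0.3 -2.1] gap 0.0124 gf 88.2 j [ 0.42  0.32 -0.35  0.91  0.    1.92]
[[304, 297], [488, 306], [518, 169], [315, 144]] ((380.4442443847656, 242.07913208007812), (92.40620422363281, 158.76927185058594), 86.53176879882812)
[0.452 0.237 0.008] [0.454 0.244 0.04 ]
[0.569 0.255 0.008] [0.556 0.26  0.04 ]
[0.589 0.181 0.008] [0.573 0.195 0.04 ]
[0.461 0.164 0.008] [0.461 0.18  0.04 ]
```

Request:
apply_moves(
  commands=[
    {"dx": 0, "dy": -2, "dz": 4, "yaw": 0, "hand": 1},
    {"dx": 0, "dy": -3, "dz": 8, "yaw": 0, "hand": 1},
    {"dx": 0, "dy": -4, "dz": 12, "yaw": 0, "hand": 1},
    {"dx": 0, "dy": -5, "dz": 16, "yaw": 0, "hand": 1},
    {"dx": 0, "dy": -5, "dz": 19, "yaw": 0, "hand": 1},
    {"dx": 0, "dy": -5, "dz": 22, "yaw": 0, "hand": 1},
    {"dx": 0, "dy": -5, "dz": 24, "yaw": 0, "hand": 1},
    {"dx": 0, "dy": -5, "dz": 26, "yaw": 0, "hand": 1},
  ],
)

```text
clock: 16.1
tcp_pos: [0.4665, 0.2123, 0.0737]
tool_rot: [-0.0, 0.679, 0.734, -0.0]
force: [-1.2, 0.4, -1.3]
finger_gap: 0.0126
gripper_force: 88.2
```

Request:
apply_moves(
  commands=[
    {"dx": 0, "dy": 0, "dz": 1, "yaw": 0, "hand": 1},
    {"dx": 0, "dy": 0, "dz": 2, "yaw": 0, "hand": 1},
    {"dx": 0, "dy": 0, "dz": 3, "yaw": 0, "hand": 1},
    {"dx": 0, "dy": 0, "dz": 4, "yaw": 0, "hand": 1},
    {"dx": 0, "dy": 0, "dz": 4, "yaw": 0, "hand": 1},
    {"dx": 0, "dy": 0, "dz": 4, "yaw": 0, "hand": 1},
    {"dx": 0, "dy": 0, "dz": 4, "yaw": 0, "hand": 1},
    {"dx": 0, "dy": 0, "dz": 4, "yaw": 0, "hand": 1},
  ],
)

```text
clock: 16.9
tcp_pos: [0.4668, 0.2123, 0.0699]
tool_rot: [0.0, 0.679, 0.734, 0.0]
force: [0.3, 0.4, -1.7]
finger_gap: 0.0123
gripper_force: 88.2
```

Run:
```python
from h import *
w=grab_frame("wrist")
to([.4917,.214,.0685],1.651)
m=((w["color"].max(2)>60)).astype(np.uint8)
P=[proj(w,[.53+a,.218+b,.004],True) for a,b in((-.08,-.06),(.08,-.06),(.08,.06),(-.08,.06))]
k=np.zeros_like(m);cv2.fillPoly(k,[np.int32(P)],1)
c=max(cv2.findContours(m*k,0,2)[0],key=cv2.contourArea);q=cv2.approxPolyDP(cv2.convexHull(c),6,True)[:,0]
for p in q: print(p,plane(w,*map(float,p),.008,True).round(4))
```

```text
clock 16.95 tcp [0.4667 0.2124 0.0699] th 1.649 zdir [ 0.  0. -1.] move [-0.3 25.   1.4] yaw -0.002 F [ 0.9 -0.5 -1.8] gap 0.0128 gf 88.2 j [ 0.43  0.34 -0.41  0.83 -0.    1.92]
[303 146] [0.4498 0.2784 0.008 ]
[480 202] [0.5708 0.2539 0.008 ]
[469 287] [0.5762 0.1909 0.008 ]
[304 290] [0.4569 0.1811 0.008 ]
[297 240] [0.45   0.2171 0.008 ]
```

The plate is flat and still gripped, with its centre near (0.514,0.219). I'll slide it 22 mm towards the mat's centre, then seat it.

Request:
apply_moves(
  commands=[
    {"dx": 0, "dy": 3, "dz": 0, "yaw": 0, "hand": 1},
    {"dx": 0, "dy": 7, "dz": 0, "yaw": 0, "hand": 1},
    {"dx": 0, "dy": 11, "dz": 0, "yaw": 0, "hand": 1},
    {"dx": 0, "dy": 15, "dz": 0, "yaw": 0, "hand": 1},
    {"dx": 0, "dy": 19, "dz": 0, "yaw": 0, "hand": 1},
    {"dx": 0, "dy": 22, "dz": 0, "yaw": 0, "hand": 1},
    {"dx": 0, "dy": 22, "dz": 1, "yaw": 0, "hand": 1},
    {"dx": 0, "dy": 22, "dz": 2, "yaw": 0, "hand": 1},
  ],
)

```text
clock: 17.75
tcp_pos: [0.4896, 0.2142, 0.0683]
tool_rot: [0.001, 0.679, 0.734, 0.001]
force: [-0.5, -1.3, 6.8]
finger_gap: 0.0127
gripper_force: 89.5
```

Request:
apply_moves(
  commands=[
    {"dx": 0, "dy": 0, "dz": 0.5, "yaw": 0, "hand": 1},
    {"dx": 0, "dy": 0, "dz": 1, "yaw": 0, "hand": 1},
    {"dx": 0, "dy": 0, "dz": 1, "yaw": 0, "hand": 1},
    {"dx": 0, "dy": 0, "dz": 1, "yaw": 0, "hand": 1},
    {"dx": 0, "dy": 0, "dz": 1, "yaw": 0, "hand": 1},
    {"dx": 0, "dy": 0, "dz": 1, "yaw": 0, "hand": 1},
    {"dx": 0, "dy": 0, "dz": 1, "yaw": 0, "hand": 1},
    {"dx": 0, "dy": 0, "dz": 1, "yaw": 0, "hand": 1},
  ],
)

```text
clock: 18.55
tcp_pos: [0.4896, 0.2142, 0.0683]
tool_rot: [0.001, 0.679, 0.734, 0.001]
force: [0.2, -1.3, 7.3]
finger_gap: 0.0125
gripper_force: 89.4
```

```bash
cat > pl.py <<'E'
from h import *
w=grab_frame("wrist")
to([.4917,.214,.0685],1.651)
m=((w["color"].max(2)>60)).astype(np.uint8)
P=[proj(w,[.5415+a,.218+b,.004],True) for a,b in((-.08,-.06),(.08,-.06),(.08,.06),(-.08,.06))]
k=np.zeros_like(m);cv2.fillPoly(k,[np.int32(P)],1)
c=max(cv2.findContours(m*k,0,2)[0],key=cv2.contourArea);q=cv2.approxPolyDP(cv2.convexHull(c),6,True)[:,0]
for p in q: print(p,plane(w,*map(float,p),.008,True).round(4))
E
python3 pl.py
```

```text
clock 18.6 tcp [0.4896 0.2142 0.0683] th 1.649 zdir [ 0.003  0.001 -1.   ] move [-0.4  2.1 -0.2] yaw -0.002 F [-0.8 -1.   6.8] gap 0.0127 gf 89.4 j [ 0.41  0.37 -0.36  0.84 -0.    1.91]
[499 243] [0.6146 0.2285 0.008 ]
[482 326] [0.6187 0.1606 0.008 ]
[304 290] [0.4799 0.1838 0.008 ]
[302 201] [0.4746 0.2457 0.008 ]
[480 202] [0.5931 0.2561 0.008 ]
```

Seated with 7 N, centre near (0.536,0.219), at the expected height. Releasing.

Request:
apply_moves(
  commands=[
    {"dx": 0, "dy": 0, "dz": 0, "yaw": 0, "hand": 0.8},
    {"dx": 0, "dy": 0, "dz": 0, "yaw": 0, "hand": 0.7},
    {"dx": 0, "dy": 0, "dz": 0, "yaw": 0, "hand": 0.5},
    {"dx": 0, "dy": 0, "dz": 0, "yaw": 0, "hand": 0.3},
    {"dx": 0, "dy": 0, "dz": 0, "yaw": 0, "hand": 0.1},
    {"dx": 0, "dy": 0, "dz": 0, "yaw": 0, "hand": 0},
    {"dx": 0, "dy": 0, "dz": 0, "yaw": 0, "hand": 0},
    {"dx": 0, "dy": 0, "dz": 0, "yaw": 0, "hand": 0},
  ],
  grip_force=40,
)

```text
clock: 19.4
tcp_pos: [0.4886, 0.214, 0.0669]
tool_rot: [-0.0, 0.679, 0.734, -0.0]
force: [0.7, -0.1, -0.4]
finger_gap: 0.0854
gripper_force: 0.0
```

Request:
apply_moves(
  commands=[
    {"dx": 0, "dy": 0, "dz": -8, "yaw": 0, "hand": 0},
    {"dx": 0, "dy": 0, "dz": -20, "yaw": 0, "hand": 0},
    {"dx": 0, "dy": 0, "dz": -35, "yaw": 0, "hand": 0},
    {"dx": 0, "dy": 0, "dz": -50, "yaw": 0, "hand": 0},
    {"dx": 0, "dy": 0, "dz": -70, "yaw": 0, "hand": 0},
    {"dx": 0, "dy": 0, "dz": -90, "yaw": 0, "hand": 0},
    {"dx": 0, "dy": 0, "dz": -110, "yaw": 0, "hand": 0},
    {"dx": 0, "dy": 0, "dz": -110, "yaw": 0, "hand": 0},
  ],
)

```text
clock: 20.2
tcp_pos: [0.4909, 0.2151, 0.181]
tool_rot: [0.001, 0.679, 0.734, 0.003]
force: [-0.0, 0.0, -0.2]
finger_gap: 0.0853
gripper_force: 0.0
```

```bash
python3 pl.py
```

```text
clock 20.25 tcp [0.49   0.2147 0.1792] th 1.649 zdir [ 0.004  0.002 -1.   ] move [ -1.    1.1 110.7] yaw -0.002 F [ 0.3 -0.1  0.2] gap 0.0853 gf 0.0 j [ 0.41  0.29 -0.17  1.11 -0.    1.91]
[431 178] [0.594  0.2549 0.008 ]
[426 240] [0.5988 0.1926 0.008 ]
[329 241] [0.502  0.1841 0.008 ]
[306 233] [0.4792 0.1905 0.008 ]
[307 176] [0.4763 0.2458 0.008 ]
```

```bash
python3 -c "
from h import *
print(close_job())"
```

```text
the job is handed in; nothing more can be done
None
```

I handed the job in at about 20 s: the drain plate came out handle edge first and lies flat, let go, about 5 mm from the mat's centre by the last wrist-camera measurement; `close_job` returned no verdict.

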